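# Load a glaze test tile under the stage clip

### The job

Load the glaze test tile lying on the microscope stage for inspection: press the thumb tab of the spring clip down with one fingertip and hold it there while the other fingertip pushes the tile beneath the open jaw, until the tile sits squarely home against the clip's foot; then let the clip close on it and move clear. Only push the tile, never pick it up or stand it on edge, and leave everything else where it is.

Things in the scene. Friction and masses are not known exactly. Their poses are not given: they have to be found in the camera images.
- stand: microscope inspection stand, fixed to the table. Origin: table level (z = 0), below the middle of the clip foot's front face. +y: from the open stage towards the clip, the way the tile is pushed; +x about away from the robot. White base plate x -100 to 165, y -155 to 80 mm, 16 mm high; on it the black stage plate x -55 to 55, y -117 to -1 mm, flat top at z = 28 mm
- clip_foot (a point): on the clip's steel foot, the tile's stop: middle of its front face at the height of the stage top (stand y = 0, z = 28 mm). Front wall 43 mm wide, 5 mm above the stage; side cheeks at x = +-17 to 21, y 0 to 13 mm, 11 mm above the stage. The clip's hinge pin runs along x, 8 mm behind the face and 7 mm above the stage top
- column (a point): top of the stand's 25 mm column and 46 mm clamp block (z 227 to 273 mm), behind and to the right of the stage at stand x = 130, y = -118 mm. A boom at z = 250 mm leads from it away from the stage to the microscope head at x = 189, y = -250 mm (62 mm across, z 122 to 308 mm). Keep clear
- clip (a joint): hinge of the spring clip, rad. 0: shut, lip on the stage, barring the tile (starts so). Grows as the thumb tab is pressed: 0.32 the lip just clears the tile (and what it reads shut on the tile); 0.52 lip 12 mm up, tab level with its upper face 2.5 mm above the stage top, where a fingertip sliding along it in y keeps the opening; stop 0.75. Springs shut: 0.06 N m at 0, 0.14 at 0.52 (4 to 9 N on the tab)
- clip_tab (a point): middle of the upper face of the clip's thumb tab (moves with it): flat steel plate 34 mm wide (x), 40 mm long, 3 mm thick, 20 mm either way from this point; its near end is 4 mm past the hinge pin. At rest it slopes up 0.52 rad away from the hinge, far end about 25 mm above the stage top; pressed level it spans stand y = 12 to 52 mm
- clip_lip (a point): middle of the underside of the clip's jaw lip, a round rubber-covered edge 30 mm wide (x), 20 mm from the hinge pin on the stage's side: at y = -12 mm of the stand when shut (moves with the clip)
- test_tile: glaze test tile lying flat on the stage plate: rigid white stoneware with a green glazed patch, 54 mm (its x) by 36 mm (its y) by 7 mm thick, about 35 g. Origin: centre of its underside. It starts short of the shut jaw, its y axis within about 12 degrees of the stand's y
- spare_tile: a second, terracotta test tile, 40 x 60 x 7 mm, lying on the stand's base plate behind the stage; leave it alone. Origin: centre of its underside
- loupe: black eyeglass loupe, 40 mm across and 36 mm high, standing on the base plate behind the clip; leave it alone. Origin: centre of its underside
- glaze_jar: small lidded white jar, 52 mm across, 62 mm high, on the table to the left; leave it alone. Origin: centre of its underside
- bowl: blue glazed bowl, 116 mm across, 52 mm high, on the table to the left; leave it alone. Origin: centre of its underside
- tool_pot: terracotta pot, 80 mm across, with wooden and steel tools standing 190 mm high in it, on the table to the right; leave it alone. Origin: centre of its underside
- brush: glaze brush 190 mm long, lying on the table front left; leave it alone. Origin: at its middle, underneath
- bisque_cup: unglazed terracotta cup, 80 mm across, 62 mm high, on the table to the right; leave it alone. Origin: centre of its underside
Not all that is in view belongs to the job. There is more than one size of the test_tile; the one meant has the size given above.

How it is judged:
On the way, in this order (a step that is already met when the one before it is completed fails the run):
1. a fingertip holds the thumb tab down and the jaw open while the tile is still short of the jaw (value of joint clip above 0.34 rad and contact force between the fingers and clip above 0.5 N and y of test_tile in the frame of stand below -0.027 m), for 0.1 s.
2. with the jaw still held open, the tile has been pushed beneath it by a fingertip (both touched at once, the tile's edge 5 mm or more past the lip) (value of joint clip above 0.34 rad and contact force between the fingers and clip above 0.5 N and contact force between the fingers and test_tile above 0.03 N and y of test_tile in the frame of stand above -0.025 m), for 0.1 s.
At the end, for the whole second after the job is handed in: the tile lies flat under the jaw, its edge within 4 mm of the clip's foot, within 16 mm of the clip's middle and square to it within 0.15 rad; the clip has closed on it and presses it; all at rest (y of test_tile in the frame of stand between -0.022 and -0.015 m and x of test_tile in the frame of stand between -0.016 and 0.016 m and angle between the y axis of test_tile and the y axis of stand, either way round below 0.15 rad and angle between test_tile's own z axis and vertical below 0.1 rad and value of joint clip between 0.2 and 0.42 rad and contact force between clip and test_tile above 0.5 N and linear speed of test_tile below 0.01 m/s); the robot touches nothing.
It fails at once if the tile is lifted (15 mm or more above the stage) or tipped up (height (world z) of test_tile above 0.043 m or angle between test_tile's own z axis and vertical above 0.4 rad).
It fails at once if a bystander is moved by more than 25 mm (distance of any of spare_tile, loupe, glaze_jar, bowl, tool_pot, brush, bisque_cup from where it was at the start of the episode above 0.025 m).
It also fails if it takes over 48 s, if anything falls off the work surface, if the arm or the gripper's body presses on something with over 40 N, if the wrist force passes 120 N, or if a joint passes its speed limit or range.

### The arm

A 7-joint arm with a two-finger parallel gripper is mounted at the origin on the work surface. World frame = base frame: x ahead of the robot, y to its left, z up, the work surface at z = 0. Lengths are in m, angles in rad, forces in N, time in s.
With the tool pointing down it reaches from about 0.425 to 0.925 m from the base axis. Payload 6.8 kg.
Tool frame: the origin (TCP) lies at the very end of the fingers, on their centre line; the grasp point (between the pads) lies 19 mm behind it; z points along the fingers, y is the line along which they close (so a half turn about z gives the same grasp; the last joint's range is limited). The gripper opens to 88 mm and grips with 3 to 60 N. Pads are 20 mm wide; open, the fingers measure 115 mm over their backs; the gripper's body (75 mm by 178 mm) begins 61 mm behind the grasp point.
Start: joints at [1.225, 0.477, 0.022, 1.555, -0.011, 1.109, -0.083], TCP at [0.159, -0.656, 0.223] pointing down, gripper open.
Joint ranges: [-2.96, 2.96], [-0.34, 2.1], [-1.41, 1.46], [0.24, 2.44], [-1.37, 4.51], [0.17, 1.92], [-2.96, 2.96]. Speed limits (rad/s): [2.39, 2.39, 3.14, 3.14, 3.14, 3.14, 3.14].

### API

Orientations are given as [roll, pitch, yaw] about the fixed x, y, z axes, in that order (R = Rz(yaw) Ry(pitch) Rx(roll)).
In Python, from plant import env gives the robot as it stands.
- The arm moves only by the tool step_arm, never from a script. Its argument "increments" is text: rows parted by semicolons, each of 5 numbers parted by spaces: the shift along the tool's x, y, z in cm, then the turn about the tool's z in rad, then the gripper's target within -1 to 1 (fully open at 1, half-way at 0, shut at -1). In form: x y z roll claw; .... A call has 1 to 5 rows; each row shifts and turns the commanded pose from where the row before left it, along the tool's axes as they then stand; what a row does not reach is not made up. A row lasts 1/10 s, in which the tool goes at most 50 mm and 8.59 degrees, less where a joint would pass 70% of its speed; a pose out of reach is approached as far as the arm can. A call with a gripper value outside its range is refused whole. The fingers move at their own pace and stop on an object; "newtons" is the grip in N (left out, the last holds). Time passes only in rows, so rows that do not move let the fingers close. It gives the time, the measured TCP pose, the force, the opening and the grip force at its end, in the units of the state.
- env.sense(): the state, without advancing time (a new reading comes with each control period).
- env.grab_frame(name): name is "scene" or "top" or "wrist"; returns (picture, depth): 400x640x3 uint8, blue, green, red; 400x640 float32, m along the optical axis (not along the pixel's ray), 0 where there is no reading.
- env.calibration(name): a dict with "vfov" (degrees; the focal length in pixels is half the picture's height over the tangent of half this angle, whatever the lens; pixels are square), "cx", "cy" (the principal point, pixels), "k1" (the pictures are not rectified: a ray, as slopes to the right and down, at radius r is drawn at 1 + k1 r^2 times it, then the intrinsics apply), "T" (4x4, takes a point from camera to world coordinates); the wrist camera has in their place "T_tool_cam" (4x4, takes a point from camera to tool coordinates, whose origin is the TCP and whose axes are the flange's). Camera axes: x right, y down, z forward; pixel columns grow to the right and rows downward; lengths in m; the calibration is good to about 2 mm. A picture is of the moment at which its call begins: read the wrist's pose just before it. calibration takes no time and is no camera call.
- env.hand_in(): hands the job in; it is judged then, once.
The state is a dict: "t": time; "joints": joint angles; "joint_velocities": joint speeds; "joint_efforts": joint torques, N m; "tool_pos": TCP position; "orientation": TCP orientation; "ft_force": force on the tool from outside, world axes, zero at the start; "ft_torque": the same for the moment, N m; "gripper_width": finger opening in m; "finger_force": force on a finger pad.
Only numpy, scipy, OpenCV 4.12 (cv2) and the standard library are available. Lean on these libraries where they do the work, as an engineer would, in place of code of your own. Each camera call takes 0.05 s, during which the arm holds its last target. There are 200 camera calls.

## Working session

There is one attempt and no reset: what is moved stays moved. The work goes in short steps, Python scripts to look and compute and a tool call to move; the robot and the scene stay as the last step left them, time stands still between calls to the robot, and variables do not carry over. Pictures are saved under pics/ and viewed, at most 10 in all, crops included, and the job is handed in when it is done.

Besides the shell and the picture viewer there is one more tool, called after "Call:" as name(argument=value, ...) on one line, values as JSON. step_arm: Moves the arm, as the interface text tells. Its arguments: {"type":"object","properties":{"increments":{"type":"string"},"newtons":{"type":"number"}},"required":["increments"]}

```bash
mkdir -p pics; ls; cat > h.py <<'E'
import numpy as np,cv2
from plant import env
from scipy.spatial.transform import Rotation as R
def toolT(s):
    T=np.eye(4);T[:3,:3]=R.from_euler('xyz',s['orientation']).as_matrix();T[:3,3]=s['tool_pos'];return T
def cam(name,s=None):
    c=env.calibration(name);f=200/np.tan(np.radians(c['vfov'])/2)
    T=np.array(c['T']) if 'T' in c else toolT(s)@np.array(c['T_tool_cam'])
    return c,f,T
def ray(name,px,s=None):
    c,f,T=cam(name,s);px=np.atleast_2d(np.float64(px))
    d=(px-[c['cx'],c['cy']])/f;u=d.copy()
    for _ in range(20):u=d/(1+c['k1']*(u**2).sum(1,keepdims=True))
    v=np.c_[u,np.ones(len(u))]
    return T[:3,3],v@T[:3,:3].T
def onplane(name,px,z,s=None):
    o,v=ray(name,px,s);return o+v*((z-o[2])/v[:,2])[:,None]
def proj(name,P,s=None):
    c,f,T=cam(name,s);q=(np.atleast_2d(P)-T[:3,3])@T[:3,:3];u=q[:,:2]/q[:,2:]
    return u*(1+c['k1']*(u**2).sum(1,keepdims=True))*f+[c['cx'],c['cy']]
E
python3 - <<'E'
from h import *
for n in('scene','top','wrist'):
    s=env.sense();p,d=env.grab_frame(n);cv2.imwrite(f'pics/{n}0.png',p);np.save(f'{n}0.npy',d)
print(s); print(env.calibration('wrist')); print(cam('top'))
a=np.vstack([cv2.imread('pics/scene0.png'),cv2.imread('pics/top0.png')])
cv2.imwrite('pics/a.png',cv2.resize(a,None,fx=.75,fy=.75))
E
```

```text
pics
{'t': 0.1, 'joints': array([ 1.22487922,  0.47767236,  0.02236949,  1.55630257, -0.01148273,
        1.10929556, -0.08308761]), 'joint_velocities': array([ 0.00209305, -0.00134358,  0.00035661, -0.00242363, -0.00161637,
        0.00096949, -0.00031565]), 'joint_efforts': array([ 4.17248870e-03, -5.84086990e+01,  1.53998338e+00, -2.73313469e+01,
       -5.41753345e-02,  1.31276355e-02,  9.53290225e-06]), 'tool_pos': array([ 0.15886571, -0.65550711,  0.22183082]), 'orientation': array([-3.14004949e+00,  1.37932681e-04,  2.37834006e-01]), 'ft_force': array([ 0.26861014,  0.04576397, -0.84190609]), 'ft_torque': array([ 0.00397687, -0.03281542,  0.02921648]), 'finger_force': 0.0, 'gripper_width': 0.0878906285575222}
{'vfov': 71.58613110722264, 'cx': 323.16911918354464, 'cy': 196.41860428365075, 'k1': 0.0007012409438421287, 'T_tool_cam': array([[ 3.69136422e-04, -9.64012915e-01, -2.65855156e-01,
         7.26601750e-02],
       [ 9.99999444e-01,  9.32464344e-05,  1.05036688e-03,
        -1.40764782e-03],
       [-9.87777188e-04, -2.65855396e-01,  9.64012413e-01,
        -1.61670522e-0
[... 221 characters left out ...]
3286e-04, -9.89204511e-01,  1.46541151e-01,
         3.72019763e-01],
       [-9.99985050e-01,  4.48968042e-04,  5.44959004e-03,
         5.35665262e-03],
       [-5.45655135e-03, -1.46540892e-01, -9.89189564e-01,
         1.30647685e+00],
       [ 0.00000000e+00,  0.00000000e+00,  0.00000000e+00,
         1.00000000e+00]])}, np.float64(425.0142863632953), array([[ 3.54473286e-04, -9.89204511e-01,  1.46541151e-01,
         3.72019763e-01],
       [-9.99985050e-01,  4.48968042e-04,  5.44959004e-03,
         5.35665262e-03],
       [-5.45655135e-03, -1.46540892e-01, -9.89189564e-01,
         1.30647685e+00],
       [ 0.00000000e+00,  0.00000000e+00,  0.00000000e+00,
         1.00000000e+00]]))
```

View pics/top0.png

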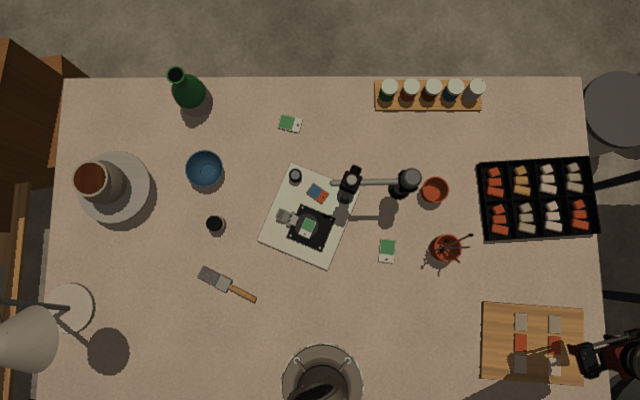

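View pics/scene0.png

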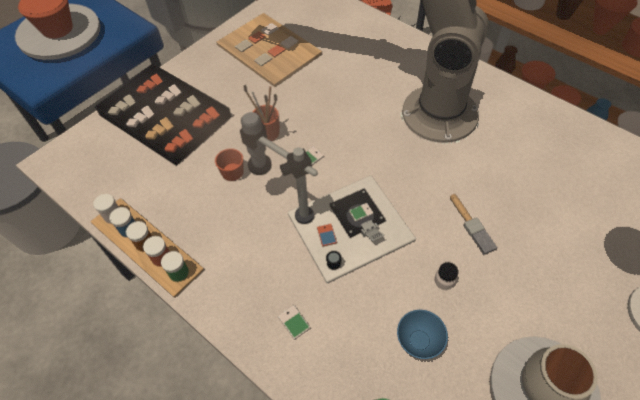

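```bash
python3 - <<'E'
from h import *
c=np.array([[293,163],[258,241],[327,270]])
print(onplane('top',c,.016)); print(onplane('top',[[312,228],[285,216],[308,228],[285,218]],.03))
p=cv2.imread('pics/top0.png')[150:280,240:460]
cv2.imwrite('pics/c.png',cv2.resize(p,None,fx=3.6,fy=3.6,interpolation=cv2.INTER_CUBIC))
E
```

```text
[[ 0.66052263  0.08811099  0.016     ]
 [ 0.41957027  0.19193513  0.016     ]
 [ 0.33329521 -0.01647957  0.016     ]]
[[0.45796912 0.02842017 0.03      ]
 [0.4941113  0.10991077 0.03      ]
 [0.45796849 0.04042721 0.03      ]
 [0.4880653  0.10984231 0.03      ]]
```

View pics/c.png

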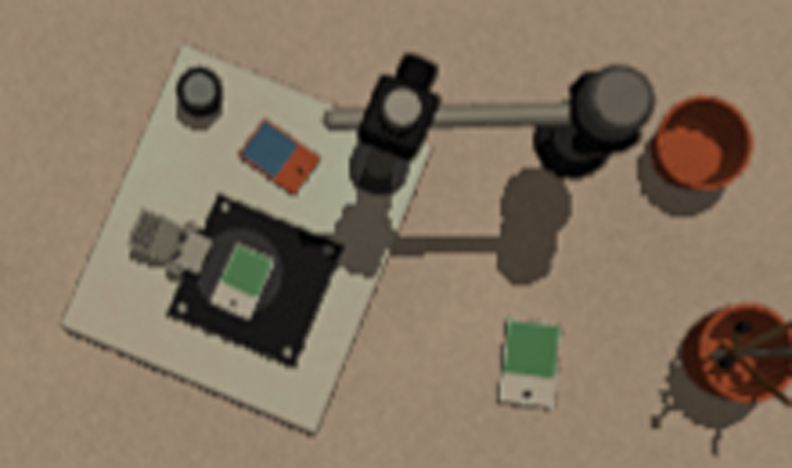

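The meant tile is the one on the black stage, top px (308,228). The larger green/white tiles at (387,250) and (290,124) lie on the table, so they are decoys. The crop confirms the clip at about (285,217) and the stand's yaw at about -0.41. I'll raise the arm, then move over the stage.

Call:
step_arm(increments="0 0 -4 0.13 1;0 0 -4 0.13 1;0 0 -4 0.13 1;0 0 -4 0.13 1;0 0 0 0.125 1")

```text
t: 0.65
tool_pos: [0.1594, -0.6581, 0.3894]
orientation: [3.134, -0.007, -0.413]
ft_force: [0.7, -0.0, 0.0]
gripper_width: 0.0877
finger_force: 0.0
```

Call:
step_arm(increments="1.6 -4.4 0 0 1;1.6 -4.4 0 0 1;1.6 -4.4 0 0 1;1.6 -4.4 0 0 1;1.6 -4.4 0 0 1")

```text
t: 1.15
tool_pos: [0.3205, -0.484, 0.3825]
orientation: [-3.141, 0.0, -0.407]
ft_force: [0.7, -0.4, -0.2]
gripper_width: 0.0876
finger_force: 0.0
```

Call:
step_arm(increments="1.6 -4.4 0 0 1;1.6 -4.4 0 0 1;1.6 -4.4 0 0 1;1.6 -4.4 0 0 1;0 0 0 0 1")

```text
t: 1.65
tool_pos: [0.4532, -0.3425, 0.3823]
orientation: [-3.138, -0.0, -0.395]
ft_force: [1.1, -0.4, 0.7]
gripper_width: 0.0877
finger_force: 0.0
```

Call:
step_arm(increments="-1.4 -3.9 0 0 1;-1.4 -3.9 0 0 1;-1.4 -3.9 0 0 1;-1.4 -3.9 0 0 1;-1.4 -3.9 0 0 1")

```text
t: 2.15
tool_pos: [0.4605, -0.1414, 0.3826]
orientation: [3.141, 0.0, -0.408]
ft_force: [0.0, 0.9, 0.0]
gripper_width: 0.0878
finger_force: 0.0
```

Call:
step_arm(increments="-1.4 -3.9 0 0 1;-1.4 -3.9 0 0 1;-1.4 -3.9 0 0 1;-1.4 -3.9 0 0 1;-1.4 -3.9 0 0 1")

```text
t: 2.65
tool_pos: [0.4737, 0.0652, 0.3826]
orientation: [3.141, -0.0, -0.408]
ft_force: [0.2, 0.2, -0.3]
gripper_width: 0.0878
finger_force: 0.0
```

Call:
step_arm(increments="0 0 -0 0 1;0 0 4 0 1;0 0 4 0 1;0 0 4 0 1;0 0 4 0 1")

```text
t: 3.15
tool_pos: [0.4738, 0.0629, 0.2212]
orientation: [3.141, -0.001, -0.408]
ft_force: [0.7, -0.8, 0.3]
gripper_width: 0.0878
finger_force: 0.0
```

Call:
step_arm(increments="0 0 0 0 1;0 0 0 0 1")

```text
t: 3.35
tool_pos: [0.4741, 0.0635, 0.2232]
orientation: [3.141, 0.001, -0.408]
ft_force: [0.9, 0.2, 0.5]
gripper_width: 0.088
finger_force: 0.0
```

```bash
python3 - <<'E'
from h import *
s=env.sense();p,d=env.grab_frame('wrist');cv2.imwrite('pics/w1.png',p);np.save('w1.npy',d)
import pickle;pickle.dump(s,open('w1.pkl','wb'));print(s['tool_pos'],s['orientation'])
E
```

```text
[0.47407496 0.06353281 0.22315635] [ 3.14106895e+00  8.17864819e-04 -4.07748738e-01]
```

View pics/w1.png

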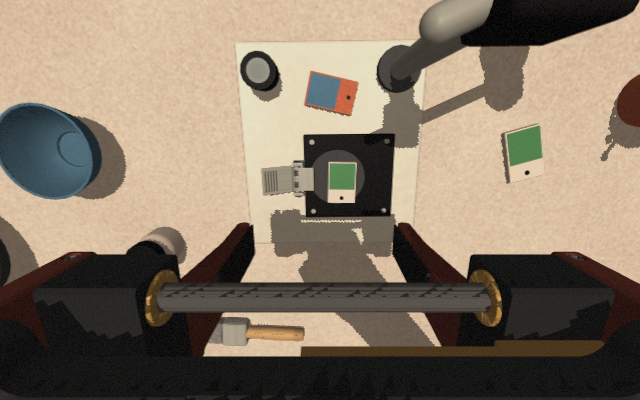

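The wrist picture shows the stage plate at px (303..394, 134..217), the tile at (328..357, 162..203) and the clip at (262..313, 160..195). Next I measure them.

```bash
cat > m.py <<'E'
from h import *
import pickle,sys
def meas(n,box):
    s=pickle.load(open(n+'.pkl','rb'));p=cv2.imread(f'pics/{n}.png');d=np.load(n+'.npy')
    x0,y0,x1,y1=box
    hsv=cv2.cvtColor(p,cv2.COLOR_BGR2HSV).astype(int);m=np.zeros(p.shape[:2],np.uint8)
    V=hsv[...,2];m[y0:y1,x0:x1]=((V>125)|((hsv[...,1]>100)&(hsv[...,0]>35)&(hsv[...,0]<85)))[y0:y1,x0:x1]
    c=max(cv2.findContours(m,0,1)[0],key=cv2.contourArea)[:,0]
    c3,f,T=cam('wrist',s)
    def dz(px):
        o,v=ray('wrist',px,s);px=np.int32(px);k=d[px[:,1],px[:,0]];return (o+v*k[:,None])
    ins=np.argwhere(cv2.erode(m,np.ones((5,5))))[:,::-1]
    zt=np.median(dz(ins)[:,2])
    w=onplane('wrist',c.astype(float),zt,s)
    r=cv2.minAreaRect(w[:,:2].astype(np.float32)*1000);print('tile top z',zt,'rect',r)
    return s,p,d,dz
E
python3 - <<'E'
from m import *
s,p,d,dz=meas('w1',(318,150,370,212))
# stage corners by dark mask
g=p.max(2);m=np.zeros_like(g);m[120:230,290:405]=(g<75)[120:230,290:405]
m=cv2.morphologyEx(m,cv2.MORPH_OPEN,np.ones((5,5)))
print('stage z',np.median(dz(np.argwhere(cv2.erode(m,np.ones((5,5))))[:,::-1])[:,2]))
c=max(cv2.findContours(m,0,1)[0],key=cv2.contourArea)[:,0];print(cv2.boundingRect(c))
print('holes', onplane('wrist',[[312,143],[387,141],[384,210],[314,211],[303,134],[394,134],[394,217],[303,217]],.028,s))
print('base',onplane('wrist',[[235,43],[427,41]],.016,s), dz(np.array([[270,120],[240,60]])))
a=cv2.resize(p[120:230,240:410],None,fx=4.5,fy=4.5,interpolation=cv2.INTER_CUBIC);cv2.imwrite('pics/w1c.png',a)
E
```

```text
tile top z 0.03477661037062471 rect ((459.64935302734375, 44.9710578918457), (36.60349655151367, 53.18994140625), 66.00411224365234)
stage z 0.027655769164335486
(304, 133, 91, 84)
holes [[ 0.52007119  0.05989755  0.028     ]
 [ 0.48475286 -0.02820784  0.028     ]
 [ 0.39986254  0.00672082  0.028     ]
 [ 0.43611884  0.09423384  0.028     ]
 [ 0.53472771  0.06575507  0.028     ]
 [ 0.48941586 -0.03922488  0.028     ]
 [ 0.38501545 -0.00235414  0.028     ]
 [ 0.43419202  0.11146516  0.028     ]]
base [[ 0.66350141  0.09740573  0.016     ]
 [ 0.57461869 -0.11416781  0.016     ]] [[0.56727759 0.0984199  0.01539257]
 [0.64473382 0.10066756 0.01581346]]
```

View pics/w1c.png

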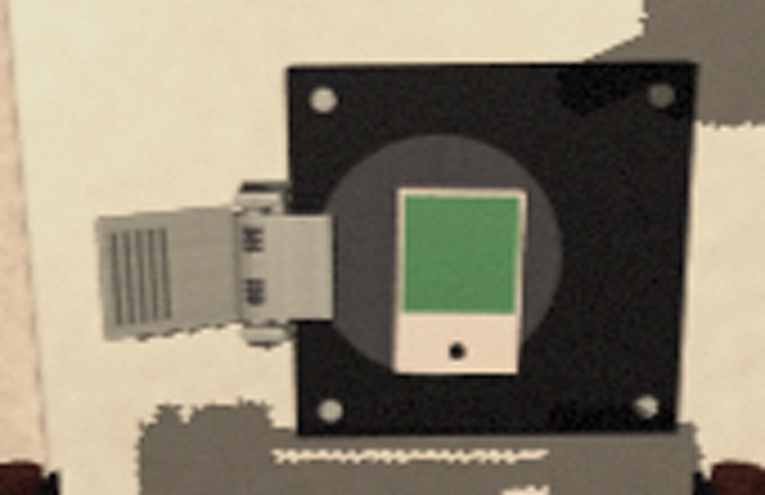

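```bash
python3 - <<'E'
from m import *
s,p,d,dz=meas('w1',(318,150,370,212))
ya=-.393;X=np.array([np.cos(ya),np.sin(ya)]);Y=np.array([-np.sin(ya),np.cos(ya)]);O=np.array([.4828,.0877])
def st(w):return np.c_[(w[:,:2]-O)@X,(w[:,:2]-O)@Y,w[:,2]-.028]*1000
px=np.array([[313.5,168],[313.5,191],[313.5,179.5],[262,169],[264,195],[292.5,161],[293.5,195],[304.5,161.],[304,195]])
q=px.copy();q[:3,0]-=2;q[3:5,0]+=3;q[5:7,0]+=4
print(st(dz(q)).round(1))
for z in (.031,.039,.053):print(z,st(onplane('wrist',px,z,s)).round(1)[:,:2].tolist())
for r in (172,180,188):
  print(st(dz(np.array([[c,r] for c in range(260,318,3)]))).round(0)[:,1:].tolist())
m=d.copy();pts=np.array([[c,r] for c in range(255,318) for r in range(150,210)])
w=st(dz(pts));k=(w[:,2]>0.003);k=w[:,2]>-8
w=w[k];
for a in range(-16,56,6):
  b=w[(w[:,1]>a)&(w[:,1]<a+6)&(w[:,2]>1)]
  if len(b):print(a,b[:,0].min().round(1),b[:,0].max().round(1),np.median(b[:,2]).round(1))
print(st(onplane('wrist',proj('wrist',np.array([[.4596,.0450,.035]]),s),.035,s)))
E
```

```text
tile top z 0.03477661037062471 rect ((459.64935302734375, 44.9710578918457), (36.60349655151367, 53.18994140625), 66.00411224365234)
[[ 14.9 -10.4  10.3]
 [-17.5  -9.2   0.4]
 [  0.1 -10.   10.1]
 [ 16.6  45.6  22.9]
 [-25.5  52.8 -11.9]
 [ 23.4   8.5   6.2]
 [-20.4   8.7   9.1]
 [ 20.7  -0.4 -11.8]
 [-26.3   1.9 -12.3]]
0.031 [[13.6, -12.7], [-16.9, -11.9], [-1.5, -12.3], [13.3, 53.7], [-21.4, 53.6], [23.0, 14.0], [-22.0, 14.6], [22.8, -1.4], [-22.2, 0.7]]
0.039 [[15.0, -13.0], [-14.9, -12.2], [0.2, -12.6], [14.6, 51.9], [-19.3, 51.8], [24.2, 13.1], [-19.8, 13.7], [23.9, -1.9], [-20.0, 0.1]]
0.053 [[17.3, -13.5], [-11.3, -12.8], [3.2, -13.1], [17.0, 48.7], [-15.5, 48.6], [26.1, 11.5], [-16.1, 12.1], [25.9, -2.9], [-16.3, -0.9]]
[[60.0, -14.0], [48.0, 24.0], [45.0, 23.0], [42.0, 19.0], [38.0, 18.0], [35.0, 16.0], [31.0, 14.0], [28.0, 12.0], [25.0, 10.0], [21.0, 9.0], [17.0, 6.0], [13.0, 9.0], [9.0, 9.0], [5.0, 11.0], [2.0, 11.0], [-2.0, 10.0], [-6.0, 10.0], [-10.0, 10.0], [-13.0, 1.0], [-17.0, -0.0]]
[[61.0, -12.0], [49.0, 25.0], [45.0, 23.0], [42.0, 20.0], [39.0, 19.0], [35.0, 18.0], [32.0, 15.0], [28.0, 13.0], [25.0, 10.0], [22.0, 7.0], [18.0, 6.0], [14.0, 8.0], [10.0, 9.0], [6.0, 10.0], [2.0, 9.0], [-2.0, 10.0], [-6.0, 11.0], [-9.0, 9.0], [-13.0, 2.0], [-17.0, -1.0]]
[[61.0, -11.0], [49.0, 25.0], [46.0, 24.0], [43.0, 22.0], [39.0, 20.0], [36.0, 17.0], [33.0, 15.0], [29.0, 13.0], [25.0, 12.0], [22.0, 8.0], [18.0, 5.0], [14.0, 7.0], [10.0, 10.0], [6.0, 11.0], [2.0, 10.0], [-1.0, 8.0], [-5.0, 11.0], [-9.0, 9.0], [-13.0, 4.0], [-17.0, -0.0]]
-16 -34.0 18.5 9.3
-10 -29.6 31.4 9.9
-4 -21.4 22.1 9.8
2 -21.7 23.6 10.0
8 -22.1 23.4 9.6
14 -15.9 17.2 6.3
20 -16.4 17.7 9.6
26 -16.2 17.4 13.0
32 -15.8 17.7 16.3
38 -16.2 17.7 19.9
44 -16.5 17.8 23.4
50 -14.9 5.5 22.6
[[ -5.07887961 -48.32944219   7.        ]]
```

Clip middle and stand frame agree: O=(0.483,0.088), yaw -0.393. The tile sits at stand (-5,-48) mm with its rear edge at -66. I'll descend to just above with the fingers along stand y.

Call:
step_arm(increments="-0.43 0.04 3.5 -0.015 1;0 0 3.5 0 1;0 0 3.5 0 1;0 0 3.5 0 1;0 0 2 0 1")

```text
t: 3.9
tool_pos: [0.4713, 0.0653, 0.0627]
orientation: [-3.141, -0.002, -0.393]
ft_force: [-0.4, -0.6, -0.3]
gripper_width: 0.0878
finger_force: 0.0
```

Call:
step_arm(increments="0 0 0 0 1;0 0 0 0 1;0 0 0 0 1", newtons=15)

```text
t: 4.2
tool_pos: [0.4719, 0.0657, 0.0648]
orientation: [-3.14, -0.004, -0.393]
ft_force: [0.9, 0.3, -0.1]
gripper_width: 0.0878
finger_force: 0.0
```

```bash
python3 - <<'E'
from h import *
import pickle
s=env.sense();p,d=env.grab_frame('wrist');cv2.imwrite('pics/w2.png',p);np.save('w2.npy',d)
pickle.dump(s,open('w2.pkl','wb'));print(s['tool_pos'],s['orientation'])
E
```

```text
[0.47191959 0.06573458 0.06479187] [-3.13962755 -0.00356626 -0.39262092]
```

View pics/w2.png

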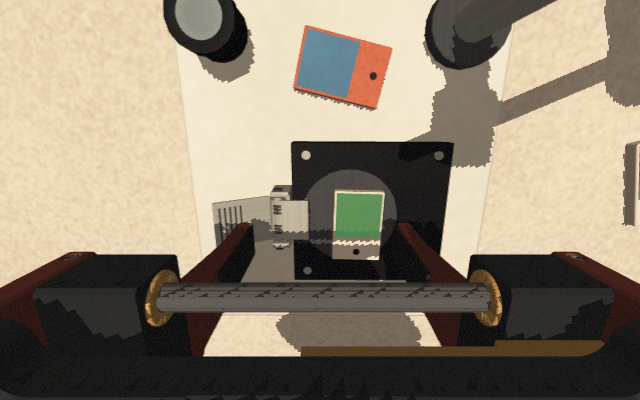

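```bash
python3 - <<'E'
from m import *
s,p,d,dz=meas('w2',(325,180,392,236))
ya=-.393;X=np.array([np.cos(ya),np.sin(ya)]);Y=np.array([-np.sin(ya),np.cos(ya)]);O=np.array([.4828,.0877])
def st(w):return np.c_[(w[:,:2]-O)@X,(w[:,:2]-O)@Y,w[:,2]-.028]*1000
print('tile top edge corners/right edge',st(onplane('wrist',[[334,190],[383,191],[381,259],[334,257]],.035,s)).round(1).tolist())
print('stage edges',st(onplane('wrist',[[291,142],[453,143],[306,155],[439,156],[307,270]],.028,s)).round(1).tolist())
print('finger tip',st(dz(np.array([[400,226],[402,230],[404,236],[246,228],[250,226]]))).round(1).tolist())
T=toolT(s);print(proj('wrist',[T[:3,3]+T[:3,:3]@[0,y,0] for y in (-.0575,-.044,.044,.0575)],s))
print(st(s['tool_pos'][None]))
E
```

```text
tile top z 0.0348216832173161 rect ((468.7723388671875, 40.790550231933594), (36.18247985839844, 35.36607360839844), 65.90602111816406)
tile top edge corners/right edge [[22.3, -31.1, 7.0], [21.6, -66.0, 7.0], [-31.8, -67.5, 7.0], [-30.2, -31.7, 7.0]]
stage edges [[55.4, -0.7, -0.0], [54.8, -114.9, -0.0], [46.3, -11.1, -0.0], [45.7, -106.0, -0.0], [-45.3, -10.5, -0.0]]
finger tip [[9.0, -69.5, 42.8], [9.4, -68.7, 50.1], [7.7, -68.6, 54.9], [8.8, 22.0, 45.8], [7.5, 21.5, 39.2]]
[[233.55163905 238.21371104]
 [254.97191257 238.21284287]
 [394.5128515  238.21574064]
 [415.91200639 238.21749652]]
[[ -1.63902556 -24.4576512   36.79187426]]
```

Tile edges are confirmed: rear edge at about -66.5 near the finger line, tile x about -4.5. I'll shift back 2 mm for clearance and press down.

Call:
step_arm(increments="-0.1 0.25 0 0 1;0 0 0.8 0 1;0 0 0.5 0 1;0 0 0.4 0 1;0 0 0 0 1")

```text
t: 4.75
tool_pos: [0.4674, 0.0635, 0.0449]
orientation: [3.141, 0.001, -0.392]
ft_force: [0.1, 0.4, -0.4]
gripper_width: 0.0881
finger_force: 0.0
```

Call:
step_arm(increments="0 0 0.4 0 1;0 0 0.4 0 1;0 0 0.3 0 1;0 0 0.2 0 1;0 0 0 0 1")

```text
t: 5.25
tool_pos: [0.4683, 0.0638, 0.0329]
orientation: [-3.141, -0.001, -0.392]
ft_force: [-1.5, -0.2, 8.0]
gripper_width: 0.0882
finger_force: 4.2
```

```bash
cat > st.py <<'E'
from h import *
ya=-.393;X=np.array([np.cos(ya),np.sin(ya)]);Y=np.array([-np.sin(ya),np.cos(ya)]);O=np.array([.4828,.0877])
def st(w):return np.c_[(w[:,:2]-O)@X,(w[:,:2]-O)@Y,w[:,2]-.028]*1000
E
python3 - <<'E'
from st import *
s=env.sense();print(st(s['tool_pos'][None]),s['ft_force'],s['ft_torque'],s['gripper_width'])
E
```

```text
[[ -4.19723481 -27.64902843   4.86138786]] [-1.50836439 -0.20045254  7.95427613] [0.2702617  0.37739087 0.0878151 ] 0.08816800809872033
```

Call:
step_arm(increments="0 0 0.15 0 1;0 0 0.1 0 1;0 0 0 0 1;0 0 0 0 1")

```text
t: 5.65
tool_pos: [0.4682, 0.0633, 0.0309]
orientation: [3.141, -0.001, -0.392]
ft_force: [-3.4, -2.6, 13.9]
gripper_width: 0.0878
finger_force: 6.9
```

```bash
python3 - <<'E'
from st import *
s=env.sense();print(st(s['tool_pos'][None]),s['ft_force'],s['ft_torque'],s['gripper_width'])
import pickle
p,d=env.grab_frame('wrist');cv2.imwrite('pics/w3.png',p);pickle.dump(s,open('w3.pkl','wb'));np.save('w3.npy',d)
q,_=env.grab_frame('scene')
cv2.imwrite('pics/v3.png',np.vstack([cv2.resize(p[130:300,180:480],(640,363)),cv2.resize(q[170:260,290:430],(640,411))])[:, :][:600+174:1][:600])
E
```

```text
[[ -4.11980981 -28.07649976   2.88540117]] [-3.42463191 -2.64931393 13.92827823] [0.21313555 0.64413822 0.10062538] 0.08782614018184286
```

View pics/v3.png

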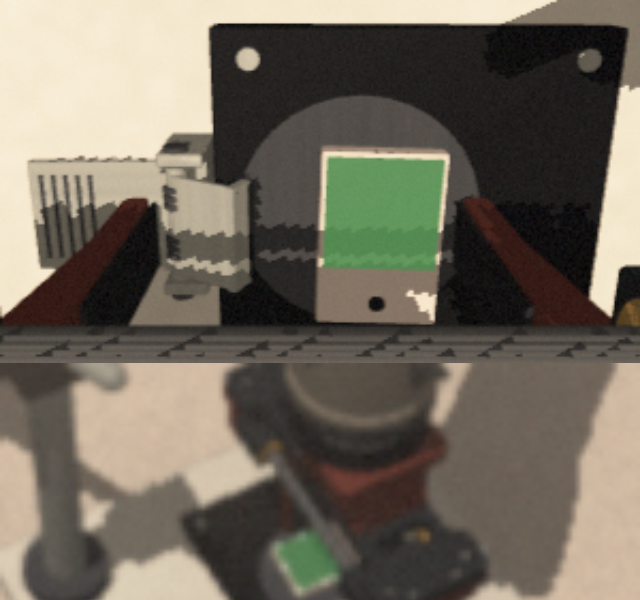

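The tab is held level and the jaw is open with the tile short of it. Now I push by shifting while narrowing the gripper.

Call:
step_arm(increments="0 -0.2 0 0 0.96;0 -0.2 0 0 0.92;0 -0.2 0 0 0.88;0 -0.2 0 0 0.84;0 -0.2 0 0 0.8", newtons=20)

```text
t: 6.25
tool_pos: [0.4698, 0.0676, 0.0306]
orientation: [3.133, 0.002, -0.396]
ft_force: [-9.5, -16.7, 24.9]
gripper_width: 0.0791
finger_force: 12.2
```

```bash
cat > q.py <<'E'
from st import *
s=env.sense();t=st(s['tool_pos'][None])[0];w=s['gripper_width']*500
print(t.round(1),'rear',(t[1]-w).round(1),'tab',(t[1]+w).round(1),s['ft_force'].round(1),s['finger_force'])
E
python3 q.py
```

```text
[ -4.3 -23.5   2.6] rear -63.1 tab 16.0 [ -9.5 -16.7  24.9] 12.2018254827708
```

The tab finger is sticking. The force is too high because I pressed past level on a short lever, so I'll ease up 1.5 mm.

Call:
step_arm(increments="0 0 -0.1 0 0.8;0 0 -0.05 0 0.8;0 0 0 0 0.8")

```text
t: 6.55
tool_pos: [0.4708, 0.0697, 0.0318]
orientation: [3.137, 0.001, -0.395]
ft_force: [-4.9, -8.6, 11.4]
gripper_width: 0.079
finger_force: 5.4
```

```bash
python3 q.py
```

```text
[ -4.2 -21.2   3.8] rear -60.7 tab 18.3 [-4.9 -8.6 11.4] 5.425035080406815
```

Call:
step_arm(increments="0 -0.2 -0.05 0 0.76;0 -0.2 0 0 0.73;0 -0.2 0 0 0.70;0 -0.1 0 0 0.67;0 -0.1 0 0 0.65")

```text
t: 7.05
tool_pos: [0.4741, 0.0777, 0.0321]
orientation: [3.138, 0.001, -0.394]
ft_force: [-1.9, -6.4, 7.0]
gripper_width: 0.0727
finger_force: 4.0
```

```bash
python3 q.py
```

```text
[ -4.3 -12.6   4.1] rear -48.9 tab 23.8 [-1.9 -6.4  7. ] 4.005716148080296
```

Call:
step_arm(increments="0 -0.15 0.03 0 0.61;0 -0.15 0 0 0.58;0 -0.15 0 0 0.55;0 -0.1 0 0 0.52;0 -0.1 0 0 0.50")

```text
t: 7.55
tool_pos: [0.4766, 0.0841, 0.0317]
orientation: [3.138, 0.001, -0.394]
ft_force: [-1.9, -4.9, 6.6]
gripper_width: 0.0654
finger_force: 3.5
```

```bash
python3 q.py; python3 - <<'E'
from h import *
import pickle
s=env.sense();p,d=env.grab_frame('wrist');cv2.imwrite('pics/w4.png',p);pickle.dump(s,open('w4.pkl','wb'));np.save('w4.npy',d)
cv2.imwrite('pics/v4.png',cv2.resize(p[130:300,180:480],None,fx=2.6,fy=2.6))
E
```

```text
[-4.3 -5.7  3.7] rear -38.4 tab 27.0 [-1.9 -4.9  6.6] 3.511159415356815
```

View pics/v4.png

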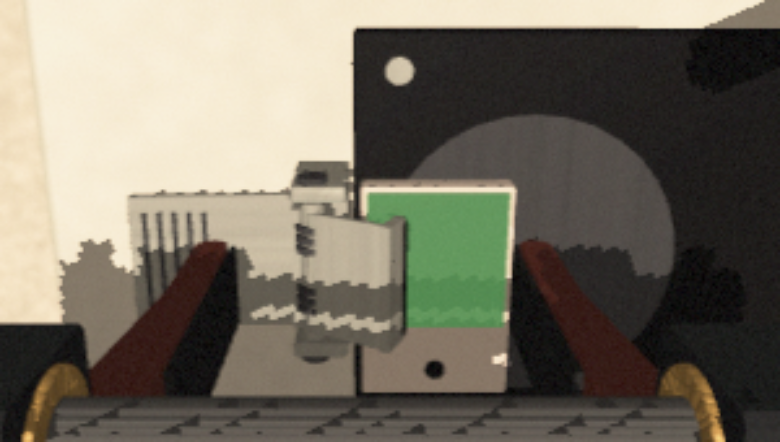

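The tile is under the open jaw, its edge almost at the foot. I'll push the last millimetres until it is home.

Call:
step_arm(increments="0 -0.1 0 0 0.48;0 -0.1 0 0 0.46;0 -0.05 0 0 0.46;0 0 0 0 0.46;0 0 0 0 0.46")

```text
t: 8.1
tool_pos: [0.4775, 0.0862, 0.0317]
orientation: [3.138, 0.001, -0.394]
ft_force: [-2.5, -5.7, 6.3]
gripper_width: 0.0644
finger_force: 4.2
```

```bash
python3 q.py
```

```text
[-4.3 -3.5  3.7] rear -35.6 tab 28.7 [-2.5 -5.7  6.3] 4.18959204107523
```

Call:
step_arm(increments="0 -0.08 0 0 0.45;0 -0.07 0 0 0.43;0 0 0 0 0.43;0 0 0 0 0.43")

```text
t: 8.5
tool_pos: [0.4773, 0.0858, 0.0316]
orientation: [3.135, 0.001, -0.395]
ft_force: [-3.2, -9.2, 9.2]
gripper_width: 0.0629
finger_force: 9.5
```

```bash
python3 q.py;python3 - <<'E'
from st import *
import pickle
s=env.sense();p,d=env.grab_frame('wrist');cv2.imwrite('pics/w5.png',p);pickle.dump(s,open('w5.pkl','wb'));np.save('w5.npy',d)
cv2.imwrite('pics/v5.png',cv2.resize(p[130:300,180:480],None,fx=2.6,fy=2.6))
E
```

```text
[-4.4 -3.8  3.6] rear -35.3 tab 27.6 [-3.2 -9.2  9.2] 9.47597966529429
```

View pics/v5.png

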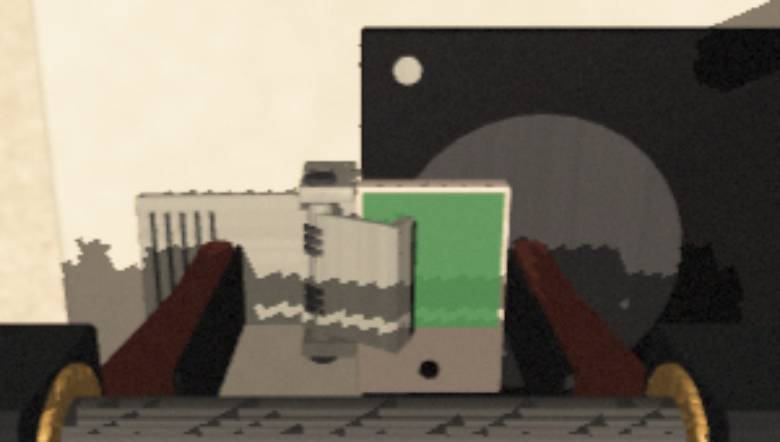

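The push has stalled with the tile square against the foot (right edge at crop x=508). I'll open slightly, lift and let the clip close.

Call:
step_arm(increments="0 0 0 0 0.55;0 0.1 0 0 0.65;0 0 0 0 0.65;0 0 -0.3 0 0.65;0 0 -0.4 0 0.65")

```text
t: 9.05
tool_pos: [0.4785, 0.0889, 0.0389]
orientation: [3.141, 0.0, -0.392]
ft_force: [0.2, 0.4, -0.1]
gripper_width: 0.0724
finger_force: 0.0
```

Call:
step_arm(increments="0 0 -0.4 0 0.65;0 0 -0.5 0 0.65;0 0 -1 0 0.65;0 0 -3 0 0.65;0 0 -4 0 0.65")

```text
t: 9.55
tool_pos: [0.4772, 0.089, 0.1281]
orientation: [3.14, 0.003, -0.391]
ft_force: [1.1, -0.2, 0.1]
gripper_width: 0.0723
finger_force: 0.0
```

Call:
step_arm(increments="0 0 -4 0 0.65;0 0 -2 0 0.65;0 0 0 0 0.65;0 0 0 0 0.65")

```text
t: 9.95
tool_pos: [0.4784, 0.089, 0.1882]
orientation: [-3.141, -0.001, -0.392]
ft_force: [-1.0, -0.4, -0.3]
gripper_width: 0.0727
finger_force: 0.0
```

```bash
python3 - <<'E'
from st import *
import pickle
s=env.sense();p,d=env.grab_frame('wrist');cv2.imwrite('pics/w6.png',p);pickle.dump(s,open('w6.pkl','wb'));np.save('w6.npy',d)
cv2.imwrite('pics/v6.png',cv2.resize(p[120:240,230:430],None,fx=4,fy=4,interpolation=cv2.INTER_CUBIC))
print(s['tool_pos'],s['ft_force'])
o,v=ray('wrist',[[c,r] for r in range(150,205) for c in range(250,380)],s)
k=np.array([d[r,c] for r in range(150,205) for c in range(250,380)]);w=st(o+v*k[:,None])
for a in range(-40,56,6):
  b=w[(abs(w[:,1]-a)<3)&(abs(w[:,0])<12)];print(a,len(b),np.median(b[:,2]).round(1) if len(b) else '')
E
```

```text
[0.47844178 0.08898288 0.18819335] [-0.98131047 -0.35153699 -0.3259184 ]
-40 102 -0.0
-34 84 6.3
-28 105 6.8
-22 108 6.7
-16 102 7.0
-10 106 15.8
-4 102 14.1
2 102 12.4
8 115 10.8
14 98 6.7
20 111 4.1
26 101 5.6
32 102 6.9
38 108 8.1
44 112 9.7
50 106 10.5
```

View pics/v6.png

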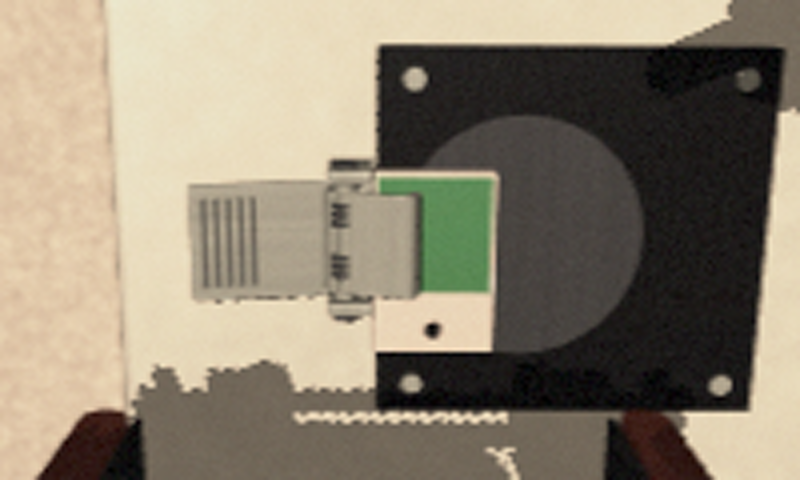

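The clip is closed on the tile: the tile is flat, square, against the foot, and the arm is clear.

```bash
python3 -c "
from plant import env
print(env.hand_in())"
```

```text
the job is handed in; nothing more can be done
None
```

I pushed the tile home, square against the clip's foot and about 5 mm off the clip's middle; the clip has closed on it, the arm is clear, and the job is handed in (no verdict was returned).

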